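Slide the dark turning blank home in the V-board

TASK

On the grey metal marking board two round turning blanks lie in two parallel V-grooves. Push the dark brown blank gently along its groove until its end is right up against the red sprung stop bar without ramming it, keeping it down in the groove all the way, then let go of it and move clear. Leave the pale blank in the other groove where it lies.

Things in the scene. Friction and masses are not known exactly. Their poses are not given: they have to be found in the camera images.
- dark_blank_mid (a point): Centre of the dark brown wooden turning blank: a plain round rod, 40 mm diameter, 100 mm long, 80 to 150 g, its x axis along its length. Lies loose along one of the two V-grooves (either one), its end 55 to 100 mm short of the stop bar. In the groove its centre is 40 mm above the bench, its top 60 mm. It slides against dry friction of 0.5 to 2 N and stays where it is left.
- pale_blank_mid (a point): Centre of the pale (maple) turning blank, same size and shape, loose in the other V-groove, parallel to the dark one and 90 mm beside it. To be left alone.
- vboard: Grey painted metal board fixed to the bench, 170 mm wide along y, from x = -110 to +148 mm; origin on its underside, z up. Two 90 degree V-grooves run along x, centre lines at y = +45 and -45 mm, from the open end (x = -110 mm) to the stop (x = +110 mm). Groove bottoms 12 mm, flat lands beside them 29 mm above the bench: a tool tip higher than that can push on a blank's end face clear of the board.
- stop: Red steel stop bar across the whole +x end of the board, 170 mm wide, 14 mm thick, top 65 mm above the bench. A sprung buffer: it gives along the groove by 1.5 N per mm for up to 12 mm (then a grey end plate stops it hard) and springs back. Origin at bench level, mid-width, on the face towards the blanks (at rest the board's x = +110 mm); axes as the board's. A blank touching it has its centre 50 mm before this face.
Not all that is in view belongs to the job. What is shaped like the part that bears dark_blank_mid but blue or turquoise is not meant.

How it is judged:
At the end, for the whole second after the job is handed in: The dark blank lies still in its groove (within 10 mm sideways and in height, within 10 degrees of the groove's direction) with its end no more than 10 mm short of the red stop bar's resting face; the pale blank is within 15 mm of where it was (x of dark_blank_mid in the frame of vboard between 0.05 and 0.066 m and (y of dark_blank_mid in the frame of vboard between 0.035 and 0.055 m or y of dark_blank_mid in the frame of vboard between -0.055 and -0.035 m) and z of dark_blank_mid in the frame of vboard between 0.0303 and 0.0503 m and angle between the x axis of dark_blank_mid and the x axis of vboard, either way round below 0.175 rad and linear speed of dark_blank below 0.02 m/s and distance of pale_blank_mid from where it was at the start of the episode below 0.015 m); the robot touches nothing.
It fails at once if the dark blank is lifted out of its groove (raised more than 20 mm) (z of dark_blank_mid in the frame of vboard above 0.0603 m).
It fails at once if the dark blank is rammed into the stop bar (more than 40 N) (contact force between dark_blank and stop above 40 N).
It fails at once if the pale blank is moved more than 15 mm (distance of pale_blank_mid from where it was at the start of the episode above 0.015 m).
It also fails if it takes over 32 s, if anything falls off the work surface, if the arm or the gripper's body presses on something with over 40 N, if the wrist force passes 120 N, or if a joint passes its speed limit or range.

ROBOT

A 6-joint arm with a two-finger parallel gripper is mounted at the origin on the work surface. World frame = base frame: x ahead of the robot, y to its left, z up, the work surface at z = 0. Lengths are in m, angles in rad, forces in N, time in s.
With the tool pointing down it reaches from about 0.3 to 0.875 m from the base axis. Payload 6.4 kg.
Tool frame: the origin (TCP) lies midway between the tips of the shut fingers; the grasp point (between the pads) lies 19 mm behind it; z points along the fingers, y is the direction in which the jaws open and shut (so a half turn about z gives the same grasp; the last joint's range is limited). The gripper opens to 85 mm and grips with 20 to 120 N. Pads are 22 mm wide; open, the fingers measure 114 mm over their backs; the gripper's body (76 mm by 85 mm) begins 54 mm behind the grasp point. The pads swing forward as they close: fully open they stand 13 mm farther back than shut.
Start: joints at [1.052, 0.181, 1.607, -0, 1.354, -0.206], TCP at [0.177, 0.547, 0.231] pointing down, gripper open.
Joint ranges: [-2.99, 2.99], [-0.89, 2.07], [0.3, 2.58], [-1.14, 4.28], [0, 2.63], [-3.12, 3.12]. Speed limits (rad/s): [2.57, 2.57, 3.01, 3.14, 3.14, 3.14].

INTERFACE

Orientations are given as a unit quaternion [w, x, y, z].
In Python, from bench import telemetry, imaging, ctrl gives the robot as it stands.
- The arm moves only by the shell command python3 -m pendant 'ROWS' [OPENING]. ROWS is JSON, a list that holds one entry, the list of rows, each a list of 6 numbers: the shift along the tool's x, y, z in units of 200 mm (1.0 is 200 mm), then the turn, a rotation vector about the tool's x, y, z in units of pi rad (1.0 is pi rad). In form: [[[tx, ty, tz, rx, ry, rz], ...]]. A call has 1 to 12 rows; each row shifts and turns the pose as measured when the row begins, along the tool's axes as they then stand; what a row does not reach is not made up. A row lasts 1/8 s, in which the tool goes at most 62.5 mm and 10.7 degrees, less where a joint would pass 70% of its speed; a pose out of reach is approached as far as the arm can. A call with a number of a shift or a turn outside -1 to 1 is refused whole. A call with a gripper value outside its range is refused whole. OPENING is the closure, from 0 (fully open) to 1 (shut), set as the call begins (- or left out, the last holds). The fingers move at their own pace and stop on an object; the grip force is fixed at half the most. Time passes only in rows, so rows that do not move let the fingers close. It gives the time, the measured TCP pose, the force and the opening at its end, in the units of the state.
- telemetry.get_obs(): the state, without advancing time (a new reading comes with each control period).
- imaging.camera(name): name is "scene" or "top" or "wrist"; returns a dict with "pixels" (420x560x3 uint8, blue, green, red), "vfov" (degrees; the focal length in pixels is half the picture's height over the tangent of half this angle, whatever the lens; pixels are square), "cx", "cy" (the principal point, pixels), "distortion" ([k1, k2, p1, p2, k3] as OpenCV has them; the pictures are not rectified), "R" (3x3) and "t" (3): a world point X has camera coordinates R X + t. Camera axes: x right, y down, z forward; pixel columns grow to the right and rows downward; lengths in m; the calibration is good to about 2 mm. A picture is of the moment at which its call begins. There is no depth.
- ctrl.hand_in(): hands the job in, once; it reports no verdict.
The state is a dict: "time_s": time; "q": joint angles; "dq": joint speeds; "joint_efforts": joint torques, N m; "eef_pos": TCP position; "eef_rot": TCP orientation; "wrist_force": force on the tool from outside, world axes, zero at the start; "torque": the same for the moment, N m; "opening": opening from 0.0 (shut) to 1.0 (fully open).
Only numpy, scipy, OpenCV 4.12 (cv2) and the standard library are available. Lean on these libraries where they do the work, as an engineer would, in place of code of your own. Each camera call takes 0.05 s, during which the arm holds its last target.

## Working session

There is one attempt and no reset: what is moved stays moved. The work goes in short steps, Python scripts to look and compute and a shell command to move; the robot and the scene stay as the last step left them, time stands still between calls to the robot, and variables do not carry over. Pictures are saved under pics/ and viewed, and the job is handed in when it is done.

```bash
mkdir -p pics; ls; python3 - <<'E'
from bench import telemetry, imaging
import cv2
o=telemetry.get_obs();print({k:o[k] for k in('time_s','eef_pos','eef_rot','opening','wrist_force')})
for n in('scene','top'):
    c=imaging.camera(n);cv2.imwrite(f'pics/{n}0.png',c['pixels']);print(n,c['vfov'],c['cx'],c['cy'],c['distortion'],c['R'],c['t'])
E
```

```text
pics
{'time_s': 0.0, 'eef_pos': array([0.17662416, 0.54659564, 0.23037292]), 'eef_rot': array([-3.27456709e-04,  1.55770403e-01,  9.87792879e-01, -8.38784532e-04]), 'opening': 1.0005904924170377, 'wrist_force': array([-0.07641237, -0.04195563,  0.01245727])}
scene 45.28679823422205 280.01826780492 213.870258295209 [-0.17499169  0.          0.          0.          0.        ] [[-0.49616428  0.86800719  0.01960941]
 [ 0.518887    0.31455961 -0.79486385]
 [-0.69611586 -0.38420798 -0.60647089]] [ 0.26457341 -0.25868443  1.22334845]
top 51.63713343963229 288.81128243510307 211.99186218229005 [-0.0169071  0.         0.         0.         0.       ] [[ 0.02343569 -0.99923566  0.03128669]
 [-0.98460657 -0.02849202 -0.17244738]
 [ 0.173207   -0.02676366 -0.98452173]] [-0.00334484  0.56393034  0.62903106]
```

View pics/scene0.png

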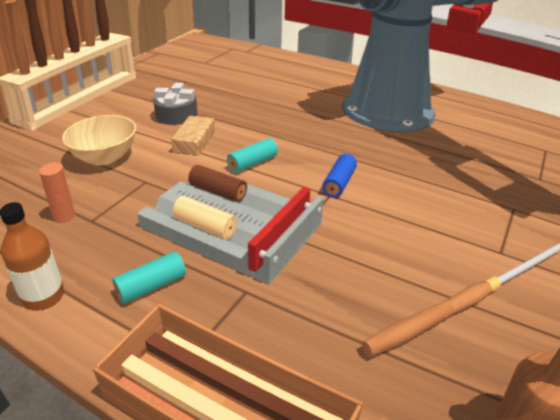

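View pics/top0.png

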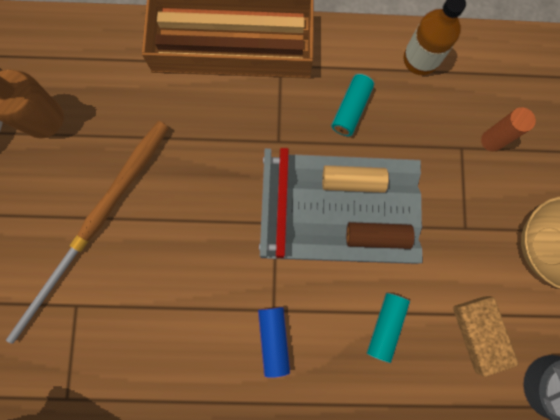

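The top view shows these rod-like things:
- the dark brown blank at (380,235)
- the pale blank at (356,180)
- turquoise rods at (353,104) and (389,327)
- a blue rod at (274,342)
- an orange cylinder at (508,130)
- a dark strip in the box at (230,43)

The one meant is the dark brown rod in the groove nearer the base. The red stop is at (283,203).

```bash
cat > h.py <<'E'
import numpy as np,cv2
from bench import imaging
def cam(n):
    c=imaging.camera(n);c['R']=np.array(c['R']);c['t']=np.array(c['t'])
    f=210/np.tan(np.radians(c['vfov'])/2);c['K']=np.array([[f,0,c['cx']],[0,f,c['cy']],[0,0,1]]);c['D']=np.array(c['distortion'],float);return c
def plane(c,uv,z):
    p=cv2.undistortPoints(np.array(uv,float).reshape(-1,1,2),c['K'],c['D']).reshape(-1,2)
    d=np.c_[p,np.ones(len(p))]@c['R'];o=-c['R'].T@c['t']
    return o+d*((z-o[2])/d[:,2])[:,None]
def proj(c,X): return cv2.projectPoints(np.array(X,float).reshape(-1,3),cv2.Rodrigues(c['R'])[0],c['t'],c['K'],c['D'])[0].reshape(-1,2)
def big(m):
    n,l,s,_=cv2.connectedComponentsWithStats(m.astype(np.uint8));return l==1+np.argmax(s[1:,4])
E
cat > m.py <<'E'
from h import *
import sys
c=cam('top');im=c['pixels'];hsv=cv2.cvtColor(im,cv2.COLOR_BGR2HSV).astype(int);H,S,V=hsv[...,0],hsv[...,1],hsv[...,2]
roi=np.zeros(H.shape,bool);roi[145:265,255:425]=1
ms={'red':big(roi&((H<6)|(H>174))&(S>180)&(V>120)),'dark':big(roi&((H<20)|(H>170))&(S>90)&(V<105)),'pale':big(roi&(H>8)&(H<30)&(S>60)&(V>150)),'grey':None}
for k,z in(('red',.065),('dark',.055),('pale',.055)):
    m=ms[k];ct=max(cv2.findContours(m.astype(np.uint8),0,2)[0],key=cv2.contourArea)
    P=plane(c,ct.reshape(-1,2),z)[:,:2].astype(np.float32)
    r=cv2.minAreaRect(P*1000);print(k,m.sum(),np.round(r[0],1),np.round(r[1],1),round(r[2],1),np.round(cv2.boxPoints(r),1).tolist(),cv2.boundingRect(ct))
cv2.imwrite(sys.argv[1],cv2.resize(im[140:270,250:430],None,fx=4,fy=4,interpolation=2))
E
python3 m.py pics/crop0.png
```

```text
red 851 [578.8  22.9] [ 12.2 167.5] 89.4 [[495.0, 17.799999237060547], [662.5, 15.899999618530273], [662.7000122070312, 28.100000381469727], [495.1000061035156, 30.0]] (276, 148, 12, 108)
dark 1544 [ 530.8 -129.6] [104.4  36.7] 88.7 [[511.29998779296875, -181.39999389648438], [548.0, -182.1999969482422], [550.2999877929688, -77.9000015258789], [513.5999755859375, -77.0]] (346, 223, 68, 26)
pale 1347 [621.3 -92.4] [100.4  34.6] 89.0 [[603.0999755859375, -142.3000030517578], [637.7000122070312, -142.89999389648438], [639.4000244140625, -42.5], [604.9000244140625, -41.900001525878906]] (324, 166, 64, 24)
```

View pics/crop0.png

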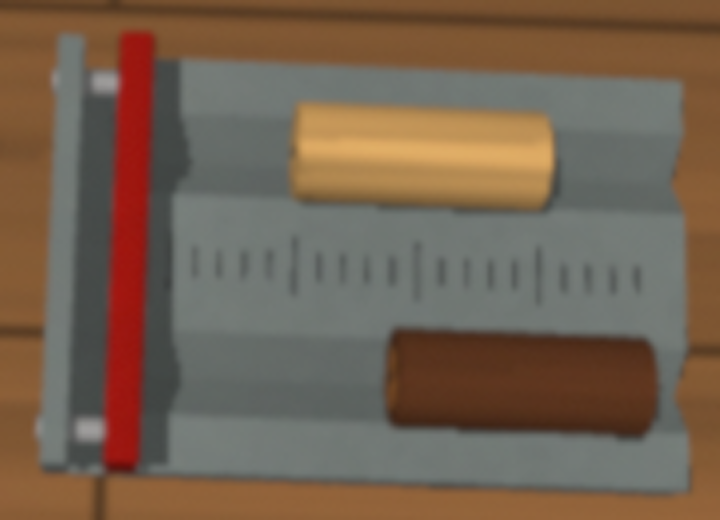

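The crop confirms it: a dark brown round rod lies in the groove nearer the base, with its end well short of the stop. Board +x is about world +y.

In world coordinates:
- Groove line: x ≈ 0.532.
- Near end of the blank: y ≈ -0.18.
- Stop face: y ≈ 0.016.

I'll shut the jaws, align the tool with the groove and go behind the blank.

```bash
python3 -m pendant '[[[0,0,0,0,0,-0.048],[0,0,0,0,0,-0.048],[-0.1,-0.22,0,0,0,0],[-0.1,-0.22,0,0,0,0],[-0.1,-0.22,0,0,0,0],[-0.1,-0.22,0,0,0,0],[-0.1,-0.22,0,0,0,0],[-0.1,-0.22,0,0,0,0],[-0.1,-0.22,0,0,0,0],[-0.1,-0.22,0,0,0,0]]]' 1
```

```text
time_s: 1.4
eef_pos: [0.3386, 0.1858, 0.2288]
eef_rot: [-0.001, -0.003, 1.0, -0.002]
wrist_force: [0.7, 0.4, 0.3]
opening: -0.003
```

```bash
python3 -m pendant '[[[-0.107,-0.223,0,0,0,0.005],[-0.107,-0.223,0,0,0,0],[-0.107,-0.223,0,0,0,0],[-0.107,-0.223,0,0,0,0],[-0.107,-0.223,0,0,0,0],[-0.107,-0.223,0,0,0,0],[-0.107,-0.223,0,0,0,0],[-0.107,-0.223,0,0,0,0],[-0.107,-0.223,0,0,0,0],[0,0,0,0,0,0]]]'
python3 - <<'E'
from h import *
from bench import telemetry
o=telemetry.get_obs();print(o['eef_pos'],o['eef_rot'],o['time_s'],o['q'])
a=cam('top');b=cam('scene');w=cam('wrist')
cv2.imwrite('pics/t1.png',np.vstack([a['pixels'][100:300,150:],]))
for n,c in(('top',a),('scene',b)):
    print(n,proj(c,o['eef_pos']))
cv2.imwrite('pics/s1.png',cv2.resize(b['pixels'][60:300,100:380],None,fx=2,fy=2)); cv2.imwrite('pics/w1.png',w['pixels'])
E
```

```text
time_s: 2.65
eef_pos: [0.5312, -0.2347, 0.2284]
eef_rot: [-0.0, 0.008, 1.0, -0.001]
wrist_force: [-0.8, 0.8, 0.1]
opening: -0.003
[ 0.53124073 -0.23467395  0.22840545] [-1.36645241e-04  7.70939009e-03  9.99969695e-01 -1.07511582e-03] 2.65 [-6.19147330e-01  1.95556009e-01  1.59570524e+00 -1.96555097e-03
  1.34932126e+00 -2.17409391e+00]
top [[504.50502989 219.01601768]]
scene [[159.29743035  68.68501808]]
```

View pics/s1.png

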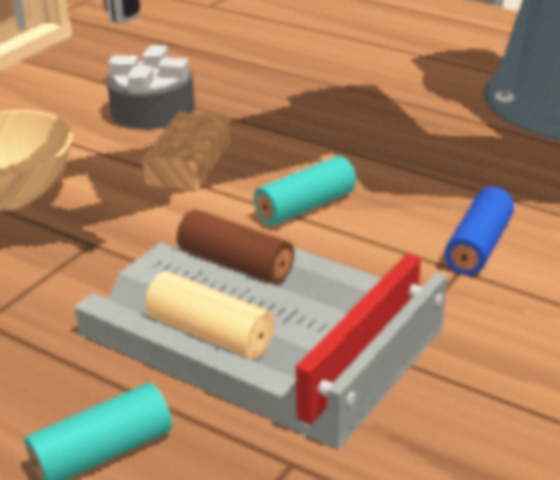

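View pics/w1.png

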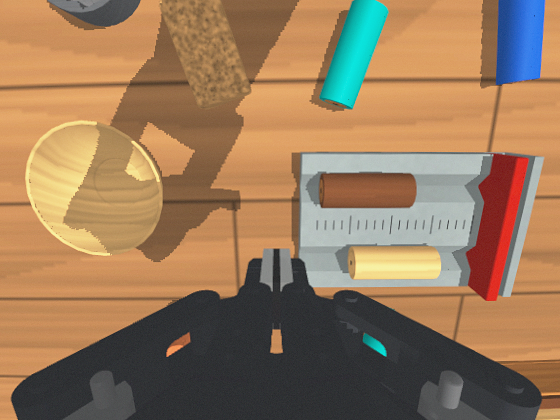

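The wrist and scene views show the closed fingers behind the dark blank and over bare bench. Nothing is under the descent path, and the bowl is well to the side. I'll go down to about 41 mm.

```bash
python3 -m pendant '[[[0,0,0.2,0,0,0],[0,0,0.2,0,0,0],[0,0,0.2,0,0,0],[0,0,0.2,0,0,0],[0,0,0.13,0,0,0],[0,0,0,0,0,0]]]'
python3 - <<'E'
from h import *
from bench import telemetry
o=telemetry.get_obs();print(o['eef_pos'],o['eef_rot'],o['wrist_force'])
a=cam('top');b=cam('scene')
print(proj(a,o['eef_pos']))
cv2.imwrite('pics/t2.png',cv2.resize(np.vstack([a['pixels'][130:300,230:510],b['pixels'][130:300,100:380]]),None,fx=1.7,fy=1.7))
E
```

```text
time_s: 3.55
eef_pos: [0.5303, -0.2226, 0.0416]
eef_rot: [0.002, 0.001, 1.0, -0.001]
wrist_force: [-1.3, 0.3, 0.1]
opening: -0.005
[ 0.5303007  -0.22263799  0.04157621] [ 0.00152628  0.00137468  0.99999721 -0.00116968] [-1.30059161  0.3010395   0.09894641]
[[435.86514203 237.86360646]]
```

View pics/t2.png

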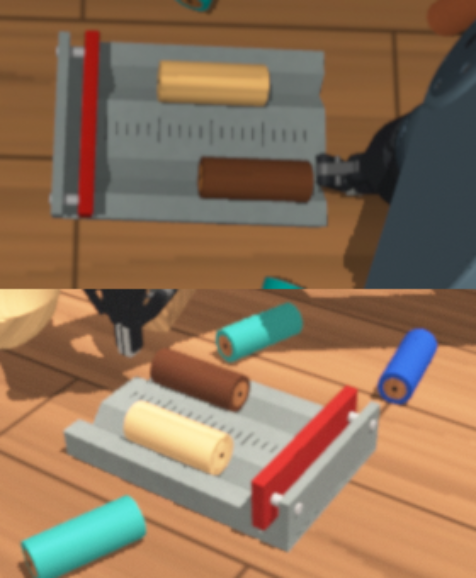

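Both views show the finger tips just behind the blank's end and in line with it (top view about (420,231), blank end at col 414). Now I'll push slowly.

```bash
python3 -m pendant '[[[0,0.04,0,0,0,0],[0,0.04,0,0,0,0],[0,0.04,0,0,0,0],[0,0.04,0,0,0,0],[0,0.04,0,0,0,0],[0,0.04,0,0,0,0],[0,0.04,0,0,0,0],[0,0,0,0,0,0]]]'
python3 m.py pics/c3.png; python3 - <<'E'
from h import *
b=cam('scene');cv2.imwrite('pics/s3.png',cv2.resize(b['pixels'][130:300,100:380],None,fx=2,fy=2))
E
```

```text
time_s: 4.65
eef_pos: [0.5351, -0.1651, 0.0484]
eef_rot: [0.007, 0.001, 1.0, -0.005]
wrist_force: [-0.3, 0.3, -0.1]
opening: -0.0
red 849 [578.8  22.9] [ 12.1 167.5] 89.4 [[495.0, 17.700000762939453], [662.5, 16.0], [662.7000122070312, 28.100000381469727], [495.1000061035156, 29.899999618530273]] (276, 148, 12, 108)
dark 1310 [ 531.1 -100.7] [102.6  36.5] 89.5 [[512.4000244140625, -151.8000030517578], [548.9000244140625, -152.1999969482422], [549.7999877929688, -49.599998474121094], [513.2999877929688, -49.29999923706055]] (328, 222, 67, 26)
pale 1411 [621.1 -92.5] [103.3  36. ] 88.8 [[602.0, -143.8000030517578], [638.0, -144.5], [640.2000122070312, -41.20000076293945], [604.0999755859375, -40.5]] (323, 166, 66, 25)
```

View pics/c3.png

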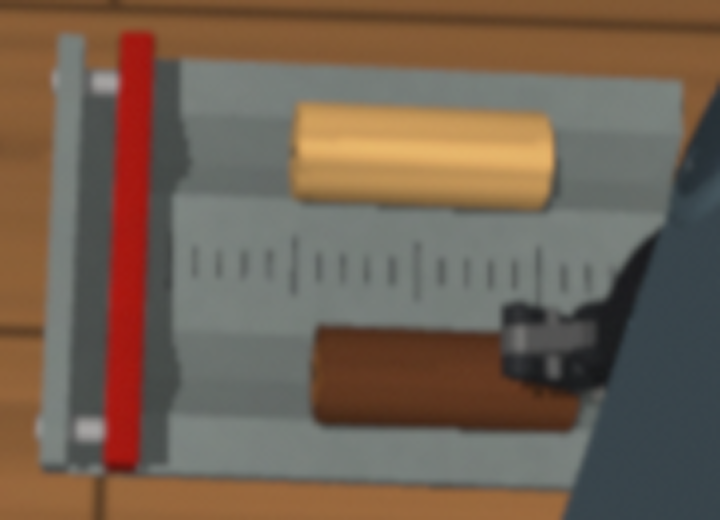

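View pics/s3.png

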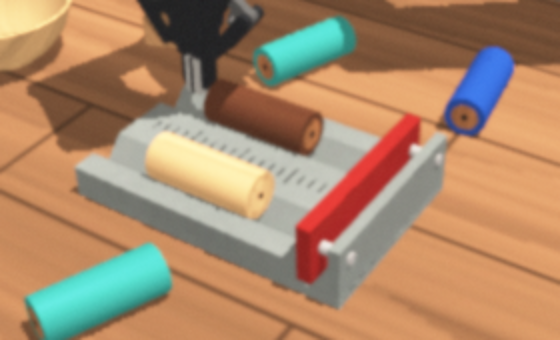

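The blank slides ahead of the fingers and stays in its groove; the stop and the pale blank haven't moved. The tool has drifted up 7 mm, so I'll correct that as I push on.

```bash
python3 -m pendant '[[[0.004,0.03,0.014,-0.003,0.0045,0],[0.004,0.04,0.014,0,0,0],[0.004,0.04,0.012,0,0,0],[0.002,0.04,0.006,0,0,0],[0.002,0.04,0.004,0,0,0],[0,0,0,0,0,0]]]'; python3 m.py pics/c4.png
```

```text
time_s: 5.5
eef_pos: [0.5323, -0.126, 0.038]
eef_rot: [-0.0, 0.001, 1.0, -0.0]
wrist_force: [0.7, 0.0, -0.2]
opening: -0.002
red 851 [578.8  22.9] [ 12.2 167.5] 89.4 [[495.0, 17.700000762939453], [662.5999755859375, 16.0], [662.7000122070312, 28.200000762939453], [495.1000061035156, 29.799999237060547]] (276, 148, 12, 108)
dark 1106 [531.6 -54.2] [83.9 36.4] 89.3 [[512.9000244140625, -95.9000015258789], [549.2999877929688, -96.30000305175781], [550.2999877929688, -12.5], [513.9000244140625, -12.0]] (304, 221, 55, 25)
pale 1218 [621.2 -87.7] [93.7 36.1] 88.9 [[602.2000122070312, -134.10000610351562], [638.2999877929688, -134.89999389648438], [640.2000122070312, -41.20000076293945], [604.0999755859375, -40.5]] (323, 166, 60, 24)
```

```bash
python3 -m pendant '[[[0,0.025,0.002,0,0,0],[0,0.025,0.002,0,0,0],[0,0.025,0.002,0,0,0],[0,0.025,0.002,0,0,0],[0,0,0,0,0,0]]]'; python3 m.py pics/c5.png;  python3 - <<'E'
from h import *
b=cam('scene');cv2.imwrite('pics/s5.png',cv2.resize(b['pixels'][130:300,100:380],None,fx=2,fy=2))
E
```

```text
time_s: 6.18
eef_pos: [0.5327, -0.1054, 0.0366]
eef_rot: [0.0, 0.002, 1.0, -0.001]
wrist_force: [-0.1, -0.5, 0.5]
opening: 0.001
red 850 [578.8  22.9] [ 12.2 167.5] 89.3 [[495.0, 17.700000762939453], [662.5, 15.800000190734863], [662.7000122070312, 28.0], [495.1000061035156, 29.899999618530273]] (276, 148, 12, 108)
dark 1000 [532.  -27.4] [72.4 36.4] 88.5 [[512.9000244140625, -63.20000076293945], [549.2000122070312, -64.0999984741211], [551.0999755859375, 8.300000190734863], [514.7999877929688, 9.199999809265137]] (290, 220, 48, 26)
pale 732 [621.5 -69.3] [57.  36.2] 88.9 [[602.9000244140625, -97.5], [639.0999755859375, -98.19999694824219], [640.2000122070312, -41.20000076293945], [603.9000244140625, -40.5]] (323, 165, 37, 24)
```

View pics/s5.png

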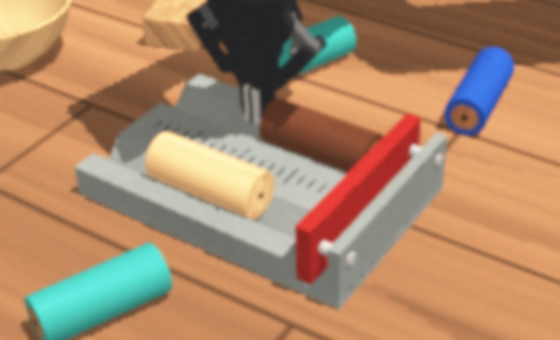

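View pics/c5.png

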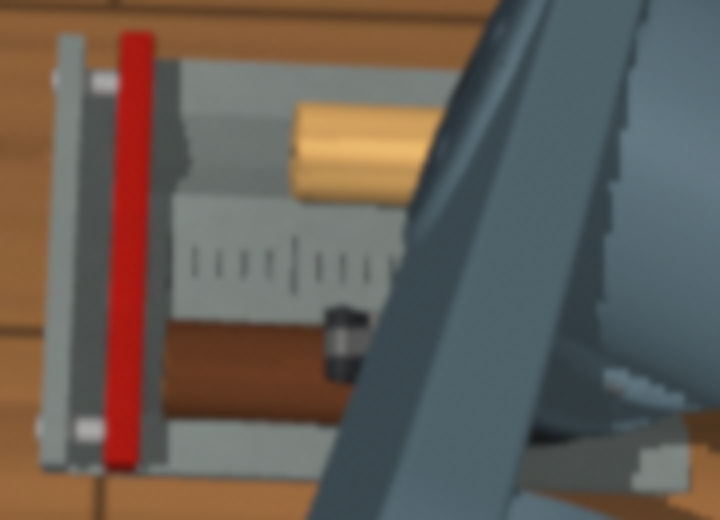

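The gap to the stop is now about 7 mm, so I'll creep and watch the force.

```bash
python3 -m pendant '[[[0,0.008,0,0,0,0],[0,0.008,0,0,0,0],[0,0.008,0,0,0,0],[0,0.008,0,0,0,0],[0,0,0,0,0,0]]]'; python3 m.py pics/c6.png
```

```text
time_s: 6.9
eef_pos: [0.5326, -0.0992, 0.0365]
eef_rot: [0.0, 0.002, 1.0, -0.001]
wrist_force: [-0.5, -1.4, 0.2]
opening: -0.001
red 857 [578.8  22.8] [ 12.4 167.5] 89.5 [[495.0, 17.399999618530273], [662.5999755859375, 15.899999618530273], [662.7000122070312, 28.299999237060547], [495.1000061035156, 29.799999237060547]] (276, 148, 12, 108)
dark 986 [533.3 -19.1] [70.4 38.5] 88.9 [[513.4000244140625, -54.0], [551.9000244140625, -54.70000076293945], [553.2000122070312, 15.699999809265137], [514.7000122070312, 16.399999618530273]] (286, 218, 46, 27)
pale 584 [621.6 -63.7] [45.9 36.3] 88.9 [[603.0, -86.30000305175781], [639.2999877929688, -87.0], [640.2000122070312, -41.099998474121094], [603.7999877929688, -40.5]] (323, 165, 30, 24)
```

```bash
python3 -m pendant '[[[0,0.008,0,0,0,0],[0,0.008,0,0,0,0],[0,0.004,0,0,0,0],[0,0,0,0,0,0]]]'; python3 m.py pics/c7.png
```

```text
time_s: 7.45
eef_pos: [0.5326, -0.0954, 0.0365]
eef_rot: [0.0, 0.002, 1.0, -0.001]
wrist_force: [-0.6, -1.5, 0.4]
opening: 0.002
red 862 [578.8  23.9] [ 12.7 167.6] 89.5 [[495.0, 18.299999237060547], [662.5999755859375, 16.700000762939453], [662.7000122070312, 29.5], [495.1000061035156, 31.0]] (276, 148, 12, 108)
dark 933 [533.1 -14.8] [38.7 63.1] 1.4 [[513.0, 16.200000762939453], [514.5, -46.79999923706055], [553.2000122070312, -45.900001525878906], [551.5999755859375, 17.200000762939453]] (285, 219, 42, 26)
pale 489 [621.9 -60.5] [39.5 36. ] 88.8 [[603.4000244140625, -79.9000015258789], [639.4000244140625, -80.5999984741211], [640.2999877929688, -41.20000076293945], [604.2999877929688, -40.400001525878906]] (323, 165, 26, 23)
```

View pics/c7.png

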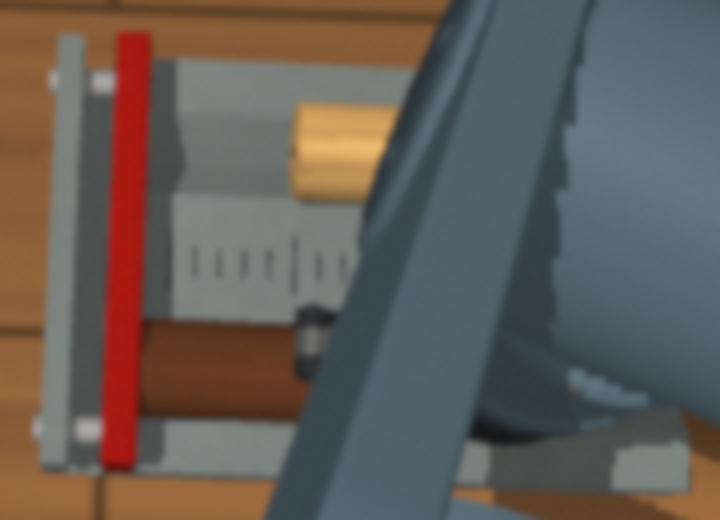

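The blank's end is against the red bar at about (284,233) in the top view, and the bar has given about 1 mm. I'll back off slowly, then rise clear.

```bash
python3 -m pendant '[[[0,-0.01,0,0,0,0],[0,-0.02,0,0,0,0],[0,-0.06,0,0,0,0],[0,-0.12,0,0,0,0],[0,-0.12,0,0,0,0],[0,-0.12,-0.03,0,0,0],[0,-0.1,-0.1,0,0,0],[0,-0.1,-0.2,0,0,0],[0,-0.15,-0.2,0,0,0],[0,-0.2,-0.2,0,0,0],[0,-0.2,0,0,0,0],[0,0,0,0,0,0]]]'; python3 m.py pics/c8.png; python3 - <<'E'
from h import *
b=cam('scene');cv2.imwrite('pics/s8.png',cv2.resize(b['pixels'][130:300,100:380],None,fx=2,fy=2))
E
```

```text
time_s: 9.0
eef_pos: [0.5285, -0.3489, 0.1861]
eef_rot: [-0.001, 0.003, 1.0, -0.001]
wrist_force: [0.2, 0.1, -0.6]
opening: 0.002
red 851 [578.8  23.6] [ 12.5 167.6] 89.5 [[495.0, 18.100000381469727], [662.5999755859375, 16.600000381469727], [662.7000122070312, 29.100000381469727], [495.1000061035156, 30.600000381469727]] (276, 148, 12, 108)
dark 1531 [532.5 -33.3] [ 38.7 100.7] 0.2 [[513.0, 17.0], [513.2999877929688, -83.69999694824219], [552.0, -83.5], [551.7000122070312, 17.200000762939453]] (285, 219, 66, 27)
pale 1351 [621.2 -92.4] [100.4  34.7] 88.9 [[602.9000244140625, -142.3000030517578], [637.5999755859375, -142.89999389648438], [639.5, -42.5], [604.7999877929688, -41.79999923706055]] (324, 166, 64, 24)
```

View pics/c8.png

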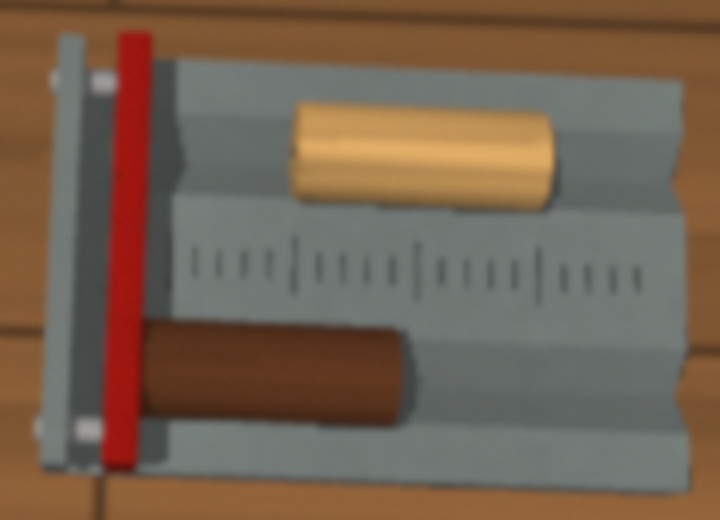

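View pics/s8.png

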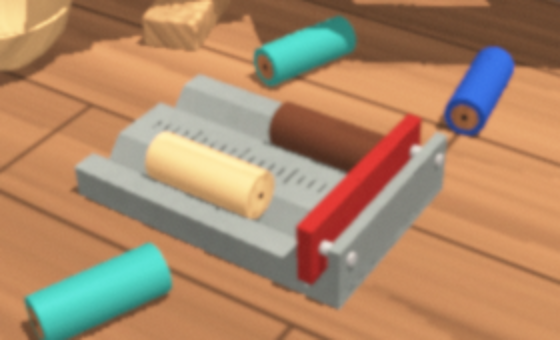

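The blank lies flush against the stop bar and straight in its groove. The pale blank is unmoved and the robot is clear.

```bash
python3 -c "
from bench import ctrl
print(ctrl.hand_in())"
```

```text
the job is handed in; nothing more can be done
None
```

I pushed the dark brown blank about 97 mm along its groove with the shut finger tips until its end rested against the red stop bar. I then backed off, rose clear and handed in at about 9 s of the 32 s allowed.

- **Dark blank:** in the last top view it spans y ≈ -84 to +17 mm and touches the bar. It lies in line with the groove to within about 1 degree. Its height was judged only by eye from the pictures; it looks seated in the groove.
- **Stop bar:** its face was first measured at y ≈ 16 to 17 mm. It still reads about 0.5 to 1 mm back from that, so friction seems to be holding the blank lightly against the spring. That is well inside the 6 mm tolerance.
- **Force:** the wrist force readings at the end of each push stayed under 2 N.
- **Pale blank:** its measured position differs by 0.1 mm from the start.
- **Drift:** the tool crept up about 7 mm early in the push. I corrected it, and the blank stayed down in the groove.

No check failed. The job reports no verdict, so success is not confirmed beyond these measurements.

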